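Hold a cast bracket home in the corner of a drilling jig

ROBOT

A 7-joint arm with a two-finger parallel gripper is mounted at the origin on the work surface; the furniture and walls round the work are solid. World frame = base frame: x ahead of the robot, y to its left, z up, the work surface at z = 0. Lengths are in m, angles in rad, forces in N, time in s.
With the tool pointing down it reaches from about 0.425 to 0.875 m from the base axis. Payload 4.7 kg.
Tool frame: the origin (TCP) lies at the centre of the arm's flange, where the gripper is bolted on; the fingertips stand 182 mm ahead of it and the grasp point (between the pads) lies ahead of it (ctrl.hold_point_z is the z of the grasp point in the tool frame, in m); z points along the fingers, y is the direction in which the jaws open and shut (so a half turn about z gives the same grasp; the last joint's range is limited). The gripper opens to 87 mm and grips with 3 to 60 N. Pads are 19 mm wide; open, the fingers measure 117 mm over their backs; the gripper's body (75 mm by 190 mm) begins 51 mm behind the grasp point.
Start: joints at [-1.138, 0.321, -0.07, 1.45, 0.023, 1.371, -0.057], TCP at [0.264, 0.594, 0.405] pointing down, gripper open.
Joint ranges: [-2.86, 2.86], [-0.3, 2.09], [-1.38, 1.24], [0.06, 2.45], [-1.56, 4.7], [0.09, 2.05], [-2.69, 2.69]. Speed limits (rad/s): [2.57, 2.57, 3.14, 3.14, 3.14, 3.14, 3.14].

INTERFACE

Orientations are given as a rotation vector (axis times angle).
In Python, from bench import get_state, imaging, workorder, ctrl gives the robot as it stands.
- The arm moves only by the tool step_arm, never from a script. Its argument "increments" is a list of rows, each an object of numbers: "claw": the opening, from 0 (shut) to 1 (fully open); "tx", "ty", "tz": the shift along the tool's x, y, z in m; "spin": the turn about the tool's z in degrees. A call has 1 to 8 rows; each row is the pose to reach, as a shift and turn from the pose commanded when the call began, along the tool's axes at that moment; what a row does not reach only later rows make up. A row lasts 1/12 s, in which the tool goes at most 41.7 mm and 7.16 degrees, less where a joint would pass 70% of its speed; a pose out of reach is approached as far as the arm can. A call with a gripper value outside its range is refused whole. The fingers move at their own pace and stop on an object; "force" is the grip in N (left out, the last holds). Time passes only in rows, so rows that repeat a pose let the fingers close. It gives the time, the measured TCP pose, the force and the opening at its end, in the units of the state.
- get_state(): the state, without advancing time (a new reading comes with each control period).
- imaging.get_image(name): name is "scene" or "top"; returns the picture (480x640x3 uint8, blue, green, red); there is no depth.
- imaging.camera_params(name): a dict with "intrinsics" (3x3 intrinsics, pixels), "distortion" ([k1, k2, p1, p2, k3] as OpenCV has them; the pictures are not rectified), "camera_from_world" (4x4, takes a point from world to camera coordinates). Camera axes: x right, y down, z forward; pixel columns grow to the right and rows downward; lengths in m; the calibration is good to about 2 mm. A picture is of the moment at which its call begins. camera_params takes no time and is no camera call.
- workorder.close_job(): hands the job in, once; it reports no verdict.
The state is a dict: "time": time; "joint_positions": joint angles; "qd": joint speeds; "joint_torque": joint torques, N m; "position": TCP position; "tool_rot": TCP orientation; "ft_force": force on the tool from outside, world axes, zero at the start; "torque": the same for the moment, N m; "grip_width": opening from 0.0 (shut) to 1.0 (fully open).
Only numpy, scipy, OpenCV 4.12 (cv2) and the standard library are available. Lean on these libraries where they do the work, as an engineer would, in place of code of your own. Each camera call takes 0.05 s, during which the arm holds its last target. There are 200 camera calls.

TASK

Pick up the cast bracket and set it foot-down on the jig plate, turned so that the plain long side of its foot faces the long fence and its tab points away from that fence. Press it into the corner so that it lies flat and square, touching both fences at once, and finish while still holding it there, pushing firmly against both fences and not letting go. Leave the other loose things where they are.

Things in the scene. Friction and masses are not known exactly. Their poses are not given: they have to be found in the camera images.
- bracket: loose cast aluminium bracket (0.25 to 0.5 kg), foot-down on the bench. Origin: centre of the foot's underside, z up. Foot 90 (x) x 60 (y) x 16 mm thick, centred on the origin. An upright web, 12 mm thick in y, stands along x at y = 0, up to 66 mm above the underside. The +y long side is plain, the -y long side carries the tab. Seated, its x and y axes point as the jig's do
- bracket_web (a point): middle of the bracket's web, 41 mm above the underside, 25 mm above the foot's top and 25 mm below the web's top; same axes as the bracket. Grasp here from above, fingers closing along y across the 12 mm. The web is 50 mm long in x and its top is a half round of 25 mm radius about this point, which is also the centre of a small cross hole
- bracket_tab (a point): centre of the tab's bolt hole, at x = +22, y = -40.5, z = +5 mm from the bracket's origin. The tab is 32 mm wide in x, 10 mm thick, its underside level with the foot's, and sticks out 22 mm from the -y side, nearer the +x end
- jig: fixed corner jig: a dark steel plate 190 (x) x 160 (y) x 10 mm thick lying on the bench; origin at the centre of its underside, z up. Two low straight steel fences stand on it. It does not move
- jig_corner (a point): on the plate's top, 10 mm above the bench: where the planes of the fences' inner faces meet, at x = 60, y = 45 mm of the jig; jig's axes. Long fence's face: y = 0 here; short fence's: x = 0; the part goes on the -x, -y side. 12 mm relief gaps at the corner. Seated, the bracket's foot centre is at x = -45, y = -30 mm from here, underside at this height
- fence_long: the long fence, running along the jig's x: 133 mm long, 20 mm wide, 14 mm high above the plate (its top is 24 mm above the bench), at the jig's +y side. This body's origin coincides with the jig's
- fence_short: the short fence, running along the jig's y: 98 mm long, 20 mm wide, 14 mm high above the plate, at the jig's +x side. This body's origin coincides with the jig's
- nut_big: bystander: loose rusty hexagon nut, 26x29x13 mm, origin at the centre of its underside; leave alone
- solder_reel: bystander: loose small reel of solder standing on its flange, 53x53x30 mm, origin at the centre of its underside; leave alone
- regulator: bystander: loose black voltage regulator with brushes, 34x71x30 mm, origin at its underside; leave alone
- tape_black: bystander: loose roll of black insulating tape lying flat, 67x67x19 mm, origin at the centre of its underside; leave alone
Not all that is in view belongs to the job. Leave any black or red look-alike of the bracket alone.

How it is judged:
At the end, for the whole second after the job is handed in: Bracket flat on the plate and seated in the corner (3 mm, 0.05 rad), tab away from the long fence, still, touched by the fingers and pressed with over 2 N on each fence; nut, solder reel, regulator and tape roll within 20 mm of their starts (contact force between bracket and fence_long above 2 N and contact force between bracket and fence_short above 2 N and contact force between the fingers and bracket above 1 N and x of bracket_web in the frame of jig_corner between -0.048 and -0.042 m and y of bracket_web in the frame of jig_corner between -0.033 and -0.027 m and z of bracket_web in the frame of jig_corner between 0.038 and 0.044 m and angle between the x axis of bracket and the x axis of jig, either way round below 0.05 rad and angle between bracket's own z axis and vertical below 0.05 rad and y of bracket_tab in the frame of jig_corner below -0.05 m and linear speed of bracket below 0.01 m/s and distance of each of nut_big, solder_reel, regulator, tape_black from where it was at the start of the episode below 0.02 m); the arm keeps its last pose, push and grip.
It fails at once if a bystander (nut, solder reel, regulator, tape roll) is moved more than 20 mm (distance of any of nut_big, solder_reel, regulator, tape_black from where it was at the start of the episode above 0.02 m).
It also fails if it takes over 48 s, if anything falls off the work surface, if the arm or the gripper's body presses on something with over 40 N, if the wrist force passes 120 N, or if a joint passes its speed limit or range.

## Working session

There is one attempt and no reset: what is moved stays moved. The work goes in short steps, Python scripts to look and compute and a tool call to move; the robot and the scene stay as the last step left them, time stands still between calls to the robot, and variables do not carry over. Pictures are saved under pics/ and viewed, on a budget of 10 in all, crops included, one or two more only if the job needs it, and the job is handed in when it is done.

Besides the shell and the picture viewer there is one more tool, called after "Call:" by a JSON object that holds its "fn" and its "kwargs". step_arm: Moves the arm, as the interface text tells. Its arguments: {"type":"object","properties":{"increments":{"type":"array"},"force":{"type":"number"}},"required":["increments"]}

```bash
mkdir -p pics; python3 - <<'E'
from bench import get_state, imaging, workorder, ctrl
import cv2
for n in("scene","top"):
    cv2.imwrite(f"pics/{n}0.png",imaging.get_image(n)); p=imaging.camera_params(n); print(n,p)
print(get_state(), ctrl.hold_point_z)
E
```

```text
scene {'intrinsics': array([[614.95211041,   0.        , 322.96563671],
       [  0.        , 614.95211041, 240.42228475],
       [  0.        ,   0.        ,   1.        ]]), 'distortion': array([-0.00357744,  0.        ,  0.        ,  0.        ,  0.        ]), 'camera_from_world': array([[-0.63394434, -0.77323856, -0.01472097,  0.30130011],
       [-0.5545417 ,  0.46774745, -0.68825564,  0.30498136],
       [ 0.53907149, -0.42815238, -0.72531887,  1.3916193 ],
       [ 0.        ,  0.        ,  0.        ,  1.        ]])}
top {'intrinsics': array([[592.60131444,   0.        , 320.64797012],
       [  0.        , 592.60131444, 244.9577553 ],
       [  0.        ,   0.        ,   1.        ]]), 'distortion': array([-0.14061957,  0.        ,  0.        ,  0.        ,  0.        ]), 'camera_from_world': array([[ 0.07970349, -0.99680974, -0.00420634, -0.01222491],
       [-0.97383171, -0.07696383, -0.21384193,  0.45926287],
       [ 0.21283598,  0.02114021, -0.97685922,  1.26816221],
       [ 0.        ,  0.        ,  0.        ,  1.        ]])}
{'time': 0.1, 'joint_positions': array([-1.13788891,  0.32173831, -0.07007747,  1.45153137,  0.02264429,
        1.3708032 , -0.05688709]), 'qd': array([ 0.00136551, -0.00260361,  0.00042268, -0.00297895,  0.00071836,
        0.00236524,  0.00059233]), 'joint_torque': array([-9.44611129e-04, -4.92578173e+01, -4.06368971e-01, -3.13400638e+01,
       -6.42739562e-02,  3.94765392e-02,  7.32853232e-05]), 'position': array([0.26430366, 0.59364271, 0.40378831]), 'tool_rot': array([-6.52953821e-01, -3.07276628e+00,  2.63924602e-03]), 'ft_force': array([-0.47230412, -0.54558014,  0.32056683]), 'torque': array([ 0.0161498 ,  0.01859822, -0.03152585]), 'grip_width': 1.0011813018681361} 0.1635
```

View pics/scene0.png

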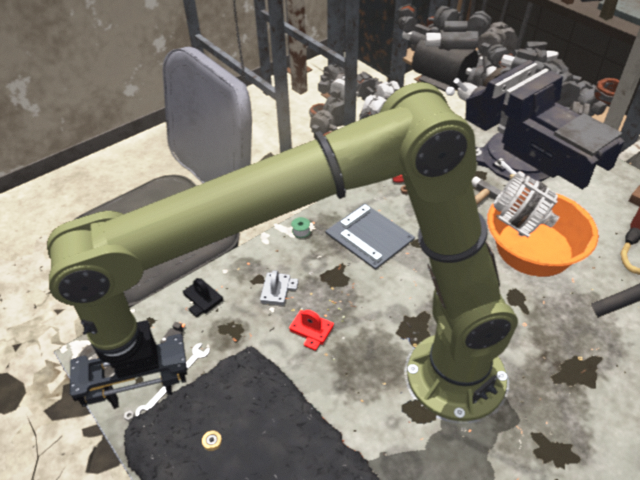

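View pics/top0.png

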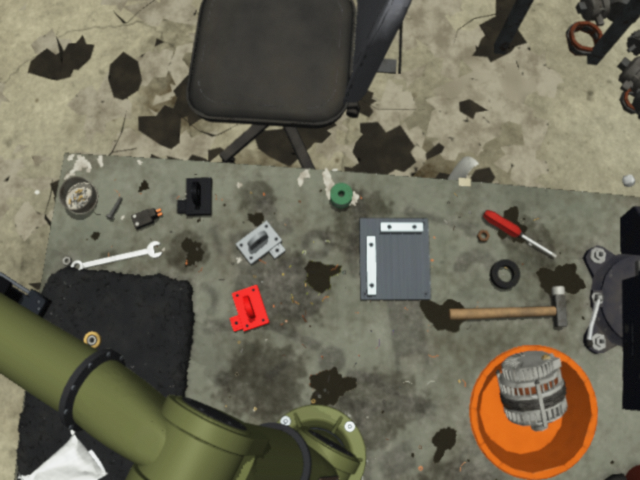

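The scene view shows the silver bracket at about (277,287), the jig at (368,235), and black (204,295) and red (312,327) look-alikes. In the top view the silver bracket is at (261,243), black at (197,196), red at (250,308). The jig is at (395,260), its long fence at (371,265) and short fence at (403,227). The silver one fits "cast aluminium". I'll confirm it in an enlarged crop.

```bash
python3 - <<'E'
import cv2,numpy as np
a=cv2.imread("pics/top0.png")
def crop(x,y,w,h,k):
    c=cv2.resize(a[y:y+h,x:x+w],None,fx=k,fy=k,interpolation=cv2.INTER_CUBIC)
    for i in range(x-x%-10,x+w,10): cv2.putText(c,str(i),((i-x)*k,8),0,.3,(0,0,255)); cv2.line(c,((i-x)*k,10),((i-x)*k,14),(0,0,255))
    for j in range(y-y%-10,y+h,10): cv2.putText(c,str(j),(0,(j-y)*k+3),0,.3,(0,0,255)); cv2.line(c,(20,(j-y)*k),(24,(j-y)*k),(0,0,255))
    return c
b=crop(228,215,62,56,7); j=crop(352,210,88,98,4)
o=np.zeros((400,800,3),np.uint8); o[:392,:434]=b; o[:392,440:792]=j
cv2.imwrite("pics/c1.png",o)
E
```

```text
(no output)
```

View pics/c1.png

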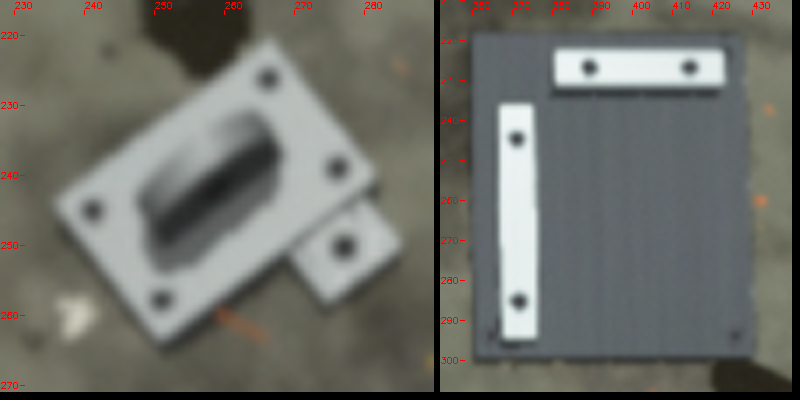

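Left crop: the silver bracket has foot corners A(266.6,220.3), B(282,240), C(251.6,264.6), D(235.6,244) and its tab hole at (277.1,250.3), with the tab near the B end. This is the bracket. Right crop: the long fence's inner top edge runs (375.8,236)–(376.5,295), and the short fence's inner edge runs (380.8,231.5)–(423.5,231.2).

```bash
cat > h.py <<'E'
import cv2,numpy as np
from bench import imaging,get_state,ctrl
from scipy.spatial.transform import Rotation as R
def w(pts,z,n="top"):
    p=imaging.camera_params(n);M=p["camera_from_world"]
    u=cv2.undistortPoints(np.float64(pts).reshape(-1,1,2),p["intrinsics"],p["distortion"])[:,0]
    d=np.c_[u,np.ones(len(u))]@M[:3,:3]; c=-M[:3,:3].T@M[:3,3]
    return c+d*((z-c[2])/d[:,2])[:,None]
def fit(model,meas):  # 2D rigid -> yaw, t
    m=np.array(model);q=np.array(meas)[:,:2];mc=m.mean(0);qc=q.mean(0)
    H=(m-mc).T@(q-qc);a=np.arctan2(H[0,1]-H[1,0],H[0,0]+H[1,1])
    Q=np.array([[np.cos(a),-np.sin(a)],[np.sin(a),np.cos(a)]])
    t=qc-Q@mc; return a,t,np.linalg.norm(q-(m@Q.T+t),axis=1)
E
python3 - <<'E'
from h import *
f=w([(266.6,220.3),(282,240),(251.6,264.6),(235.6,244)],.016)
t=w([(277.1,250.3)],.010)
a,tr,e=fit([(.045,.03),(.045,-.03),(-.045,-.03),(-.045,.03),(.022,-.0405)],np.r_[f,t]);print("bracket",np.degrees(a),tr,e)
p=w([(360,218.3),(428.2,218.5),(360.7,299.5),(430.7,299.2)],.010)
a,tr,e=fit([(.095,.08),(.095,-.08),(-.095,.08),(-.095,-.08)],p);print("jig",np.degrees(a),tr,e)
print("corner",tr+np.array([[np.cos(a),-np.sin(a)],[np.sin(a),np.cos(a)]])@[.06,.045])
print("longfence",w([(375.8,236),(376.5,295)],.024),"short",w([(380.8,231.5),(423.5,231.2)],.024))
s=get_state();r=R.from_rotvec(s["tool_rot"]).as_matrix();print(r)
E
```

```text
bracket -46.62169685243807 [0.46154637 0.16643944] [0.00045638 0.00089835 0.00108128 0.0006958  0.00087447]
jig 4.32934667267038 [ 0.44969227 -0.14687589] [0.00113003 0.0006501  0.0006335  0.00143599]
corner [ 0.50612404 -0.09747492]
longfence [[ 0.49509185 -0.09879338  0.024     ]
 [ 0.36026966 -0.10856315  0.024     ]] short [[ 0.50652784 -0.10956584  0.024     ]
 [ 0.51503701 -0.20725878  0.024     ]]
[[-9.13591796e-01  4.06632162e-01 -5.60390696e-04]
 [ 4.06632525e-01  9.13590408e-01 -1.59874802e-03]
 [-1.38134801e-04 -1.68847616e-03 -9.99998565e-01]]
```

The fits agree: bracket at (0.4615,0.1664) with yaw −46.6°, jig yaw about 4.3°, corner near (0.506,−0.098), all residuals about 1 mm. I'm setting out for a hover above the bracket.

Call:
{"fn": "step_arm", "kwargs": {"increments": [{"claw": 1, "tx": -0.354, "ty": -0.31, "tz": 0.08, "spin": 22.6}, {"claw": 1, "tx": -0.354, "ty": -0.31, "tz": 0.08, "spin": 22.6}, {"claw": 1, "tx": -0.354, "ty": -0.31, "tz": 0.08, "spin": 22.6}, {"claw": 1, "tx": -0.354, "ty": -0.31, "tz": 0.08, "spin": 22.6}, {"claw": 1, "tx": -0.354, "ty": -0.31, "tz": 0.08, "spin": 22.6}, {"claw": 1, "tx": -0.354, "ty": -0.31, "tz": 0.08, "spin": 22.6}, {"claw": 1, "tx": -0.354, "ty": -0.31, "tz": 0.08, "spin": 22.6}, {"claw": 1, "tx": -0.354, "ty": -0.31, "tz": 0.08, "spin": 22.6}]}}

```text
time: 0.77
position: [0.4024, 0.2934, 0.3484]
tool_rot: [-1.242, -2.885, 0.0]
ft_force: [0.7, 0.8, -0.1]
grip_width: 1.001
```

```bash
cat >> h.py <<'E'
def go(x,y,z,yaw):  # increments to TCP x,y,z with tool-y yaw (deg); returns tx,ty,tz,spin
    s=get_state();r=R.from_rotvec(s["tool_rot"]).as_matrix();d=r.T@(np.array([x,y,z])-s["position"])
    cur=np.degrees(np.arctan2(r[1,1],r[0,1]));print("t",round(s["time"],2),"pos",s["position"].round(4),"yaw",cur.round(2),"tilt",r[2,:2].round(4),"F",s["ft_force"].round(1),"g",round(s["grip_width"],3),"->",d.round(4),"spin",round(cur-yaw,2))
E
python3 -c "
from h import *
go(.4615,.1664,.325,43.4)"
```

```text
t 0.77 pos [0.4024 0.2934 0.3484] yaw 43.41 tilt [ 0.0002 -0.0001] F [ 0.7  0.8 -0.1] g 1.001 -> [-0.1328 -0.0444  0.0234] spin 0.01
```

Call:
{"fn": "step_arm", "kwargs": {"increments": [{"claw": 1, "tx": -0.12, "ty": -0.04, "tz": 0.02}, {"claw": 1, "tx": -0.12, "ty": -0.04, "tz": 0.02}, {"claw": 1, "tx": -0.12, "ty": -0.04, "tz": 0.02}, {"claw": 1, "tx": -0.12, "ty": -0.04, "tz": 0.02}, {"claw": 1, "tx": -0.12, "ty": -0.04, "tz": 0.02}, {"claw": 1, "tx": -0.12, "ty": -0.04, "tz": 0.02}, {"claw": 1, "tx": -0.12, "ty": -0.04, "tz": 0.02}]}}

```text
invalid input at $.increments[0]: expected keys claw, tx, ty, tz, spin
```

```bash
python3 -c "
from h import *
go(.4615,.1664,.2045,43.4)
a=imaging.get_image('scene');b=imaging.get_image('top')
cv2.imwrite('pics/c2.png',np.hstack([cv2.resize(a[220:340,200:300],(500,600))[:, :400],cv2.resize(b[190:290,220:300],(400,500),interpolation=2)[:500] if 0 else cv2.copyMakeBorder(cv2.resize(b[190:290,220:300],(400,500),interpolation=2),0,100,0,0,0)]))"
```

```text
t 0.77 pos [0.4024 0.2934 0.3484] yaw 43.41 tilt [ 0.0002 -0.0001] F [ 0.7  0.8 -0.1] g 1.001 -> [-0.1329 -0.0444  0.1439] spin 0.01
```

View pics/c2.png

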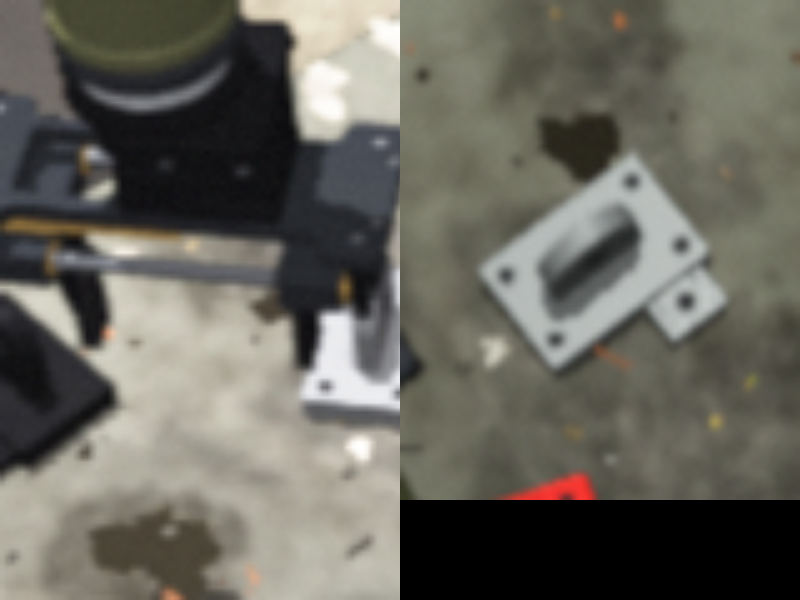

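The call was refused because every row needs all the keys, so the arm hasn't moved. The picture shows the gripper still left of the bracket and the bracket unmoved. I'm resending with all keys.

Call:
{"fn": "step_arm", "kwargs": {"increments": [{"claw": 1, "tx": -0.12, "ty": -0.04, "tz": 0.02, "spin": 0}, {"claw": 1, "tx": -0.12, "ty": -0.04, "tz": 0.02, "spin": 0}, {"claw": 1, "tx": -0.12, "ty": -0.04, "tz": 0.02, "spin": 0}, {"claw": 1, "tx": -0.12, "ty": -0.04, "tz": 0.02, "spin": 0}, {"claw": 1, "tx": -0.12, "ty": -0.04, "tz": 0.02, "spin": 0}, {"claw": 1, "tx": -0.12, "ty": -0.04, "tz": 0.02, "spin": 0}, {"claw": 1, "tx": -0.12, "ty": -0.04, "tz": 0.02, "spin": 0}]}}

```text
time: 1.45
position: [0.455, 0.1826, 0.3289]
tool_rot: [-1.239, -2.887, -0.001]
ft_force: [0.9, 0.4, -0.4]
grip_width: 0.998
```

```bash
python3 -c "
from h import *
go(.4615,.1664,.2045,43.4)"
```

```text
t 1.45 pos [0.455  0.1826 0.3289] yaw 43.54 tilt [0.0006 0.0003] F [ 0.9  0.4 -0.4] g 0.998 -> [-0.0163 -0.0064  0.1244] spin 0.14
```

Call:
{"fn": "step_arm", "kwargs": {"increments": [{"claw": 1, "tx": -0.0163, "ty": -0.0064, "tz": 0.03, "spin": 0}, {"claw": 1, "tx": -0.0163, "ty": -0.0064, "tz": 0.065, "spin": 0}, {"claw": 1, "tx": -0.0163, "ty": -0.0064, "tz": 0.08, "spin": 0}, {"claw": 1, "tx": -0.0163, "ty": -0.0064, "tz": 0.08, "spin": 0}, {"claw": 1, "tx": -0.0163, "ty": -0.0064, "tz": 0.08, "spin": 0}]}}

```text
time: 1.87
position: [0.4615, 0.166, 0.2486]
tool_rot: [-1.238, -2.886, 0.002]
ft_force: [1.1, 0.2, 0.9]
grip_width: 0.997
```

```bash
python3 -c "
from h import *
go(.4615,.1664,.2045,43.4)
a=imaging.get_image('scene')
cv2.imwrite('pics/c3.png',cv2.resize(a[220:340,220:340],(600,600),interpolation=2))"
```

```text
t 1.87 pos [0.4615 0.166  0.2486] yaw 43.56 tilt [ 0.0005 -0.0013] F [1.1 0.2 0.9] g 0.997 -> [0.0002 0.0003 0.0441] spin 0.16
```

View pics/c3.png

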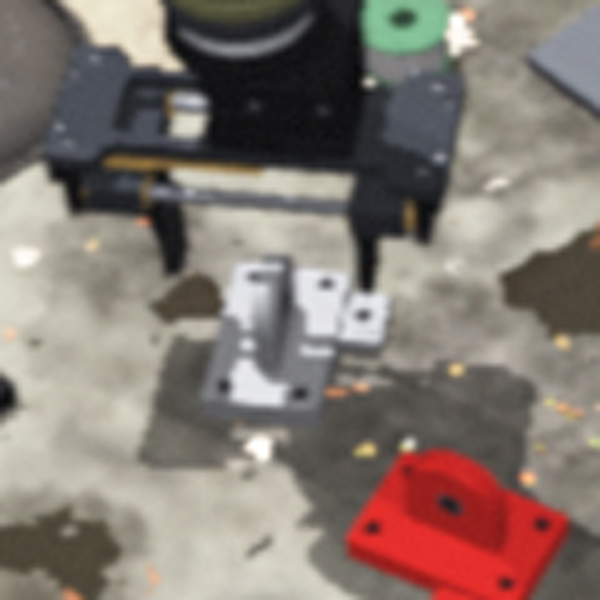

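The fingers, at (170,265) and (365,285) in the crop, straddle the web at (275,270). Descending and gripping.

Call:
{"fn": "step_arm", "kwargs": {"increments": [{"claw": 1, "tx": 0, "ty": 0, "tz": 0.022, "spin": 0.2}, {"claw": 1, "tx": 0, "ty": 0, "tz": 0.044, "spin": 0.2}, {"claw": 1, "tx": 0, "ty": 0, "tz": 0.044, "spin": 0.2}, {"claw": 0.5, "tx": 0, "ty": 0, "tz": 0.044, "spin": 0.2}, {"claw": 0.3, "tx": 0, "ty": 0, "tz": 0.044, "spin": 0.2}, {"claw": 0, "tx": 0, "ty": 0, "tz": 0.044, "spin": 0.2}, {"claw": 0, "tx": 0, "ty": 0, "tz": 0.044, "spin": 0.2}, {"claw": 0, "tx": 0, "ty": 0, "tz": 0.044, "spin": 0.2}], "force": 40}}

```text
time: 2.58
position: [0.4626, 0.1648, 0.206]
tool_rot: [1.247, 2.882, 0.003]
ft_force: [-0.6, -0.1, 0.5]
grip_width: 0.707
```

Call:
{"fn": "step_arm", "kwargs": {"increments": [{"claw": 0, "tx": 0, "ty": 0, "tz": 0, "spin": 0}, {"claw": 0, "tx": 0, "ty": 0, "tz": 0, "spin": 0}, {"claw": 0, "tx": 0, "ty": 0, "tz": 0, "spin": 0}, {"claw": 0, "tx": 0, "ty": 0, "tz": 0, "spin": 0}, {"claw": 0, "tx": 0, "ty": 0, "tz": 0, "spin": 0}], "force": 40}}

```text
time: 3.0
position: [0.4621, 0.1646, 0.2049]
tool_rot: [-1.248, -2.883, 0.0]
ft_force: [-0.1, -0.9, 0.0]
grip_width: 0.325
```

```bash
python3 -c "
from h import *
go(.4615,.1664,.2045,43.4)"
```

```text
t 3.0 pos [0.4621 0.1646 0.2049] yaw 43.21 tilt [ 0.     -0.0001] F [-0.1 -0.9  0. ] g 0.325 -> [0.0017 0.0008 0.0004] spin -0.19
```

Call:
{"fn": "step_arm", "kwargs": {"increments": [{"claw": 0, "tx": 0, "ty": 0, "tz": 0, "spin": 0}, {"claw": 0, "tx": 0, "ty": 0, "tz": 0, "spin": 0}, {"claw": 0, "tx": 0, "ty": 0, "tz": 0, "spin": 0}, {"claw": 0, "tx": 0, "ty": 0, "tz": 0, "spin": 0}, {"claw": 0, "tx": 0, "ty": 0, "tz": 0, "spin": 0}]}}

```text
time: 3.42
position: [0.4623, 0.1648, 0.205]
tool_rot: [1.247, 2.883, 0.001]
ft_force: [1.5, 2.2, -2.0]
grip_width: 0.131
```

Call:
{"fn": "step_arm", "kwargs": {"increments": [{"claw": 0, "tx": 0, "ty": 0, "tz": -0.02, "spin": 0}, {"claw": 0, "tx": 0, "ty": 0, "tz": -0.04, "spin": 0}, {"claw": 0, "tx": 0, "ty": 0, "tz": -0.06, "spin": 0}, {"claw": 0, "tx": 0, "ty": 0, "tz": -0.06, "spin": 0}, {"claw": 0, "tx": 0, "ty": 0, "tz": -0.06, "spin": 0}]}}

```text
time: 3.83
position: [0.462, 0.1645, 0.2647]
tool_rot: [1.247, 2.883, 0.001]
ft_force: [-0.4, 0.5, -5.1]
grip_width: 0.132
```

```bash
python3 -c "
from h import *
# hover 25 mm short of seat in jig x and y
a=np.radians(4.3);Q=np.array([[np.cos(a),-np.sin(a)],[np.sin(a),np.cos(a)]])
t=np.array([.5061,-.0975])+Q@[-.045-.012,-.03-.012];print(t)
go(*t,.265,94.3)"
```

```text
[ 0.45240955 -0.14365556]
t 3.83 pos [0.462  0.1645 0.2647] yaw 43.21 tilt [-0.      0.0006] F [-0.4  0.5 -5.1] g 0.132 -> [-0.218  -0.2179 -0.0004] spin -51.09
```

The bracket is gripped (opening 0.131, about 11.4 mm) and lifted, and the force shows its weight. Carrying it to a hover over the jig, short of both fences.

Call:
{"fn": "step_arm", "kwargs": {"increments": [{"claw": 0, "tx": -0.218, "ty": -0.218, "tz": 0, "spin": -51.1}, {"claw": 0, "tx": -0.218, "ty": -0.218, "tz": 0, "spin": -51.1}, {"claw": 0, "tx": -0.218, "ty": -0.218, "tz": 0, "spin": -51.1}, {"claw": 0, "tx": -0.218, "ty": -0.218, "tz": 0, "spin": -51.1}, {"claw": 0, "tx": -0.218, "ty": -0.218, "tz": 0, "spin": -51.1}, {"claw": 0, "tx": -0.218, "ty": -0.218, "tz": 0, "spin": -51.1}, {"claw": 0, "tx": -0.218, "ty": -0.218, "tz": 0, "spin": -51.1}, {"claw": 0, "tx": -0.218, "ty": -0.218, "tz": 0, "spin": -51.1}]}}

```text
time: 4.5
position: [0.4522, -0.1235, 0.2628]
tool_rot: [0.076, -3.137, -0.001]
ft_force: [1.2, 0.7, -4.2]
grip_width: 0.13
```

```bash
python3 -c "
from h import *
go(.4524,-.1437,.265,94.3)"
```

```text
t 4.5 pos [ 0.4522 -0.1235  0.2628] yaw 92.77 tilt [0.0035 0.0005] F [ 1.2  0.7 -4.2] g 0.13 -> [ 0.0007 -0.0202 -0.0022] spin -1.53
```

Call:
{"fn": "step_arm", "kwargs": {"increments": [{"claw": 0, "tx": 0, "ty": -0.012, "tz": 0, "spin": -1}, {"claw": 0, "tx": 0, "ty": -0.012, "tz": 0, "spin": -1}, {"claw": 0, "tx": 0, "ty": -0.012, "tz": 0, "spin": -1}, {"claw": 0, "tx": 0, "ty": -0.012, "tz": 0, "spin": -1}]}}

```text
time: 4.83
position: [0.4537, -0.1329, 0.2634]
tool_rot: [0.096, -3.137, -0.002]
ft_force: [0.1, 0.5, -4.1]
grip_width: 0.133
```

```bash
python3 -c "
from h import *
go(.4524,-.1437,.216,94.3)
a=imaging.get_image('scene');b=imaging.get_image('top');print(get_state()['position'])
cv2.imwrite('pics/c4.png',np.hstack([cv2.resize(a[170:290,300:420],(400,400),interpolation=2),cv2.resize(b[205:305,345:445],(400,400),interpolation=2)]))"
```

```text
t 4.83 pos [ 0.4537 -0.1329  0.2634] yaw 93.52 tilt [0.0027 0.0012] F [ 0.1  0.5 -4.1] g 0.133 -> [ 0.0018 -0.0108  0.0474] spin -0.78
[ 0.45410816 -0.13252394  0.26403745]
```

View pics/c4.png

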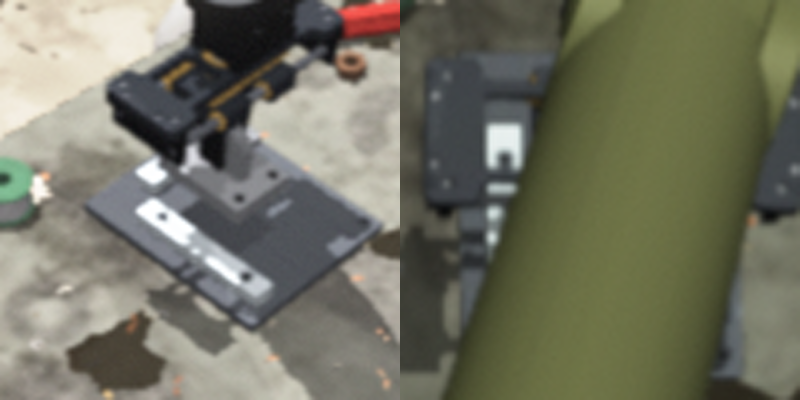

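The bracket hangs over the plate, clear behind both fences. The foot corner is at (237,205) in the crop and the long fence spans (150,210)–(260,285). Lowering it now, still about 12 mm short of each fence.

Call:
{"fn": "step_arm", "kwargs": {"increments": [{"claw": 0, "tx": 0.0018, "ty": -0.0108, "tz": 0, "spin": -0.8}, {"claw": 0, "tx": 0.0018, "ty": -0.0108, "tz": 0.02, "spin": -0.8}, {"claw": 0, "tx": 0.0018, "ty": -0.0108, "tz": 0.035, "spin": -0.8}, {"claw": 0, "tx": 0.0018, "ty": -0.0108, "tz": 0.042, "spin": -0.8}, {"claw": 0, "tx": 0.0018, "ty": -0.0108, "tz": 0.042, "spin": -0.8}, {"claw": 0, "tx": 0.0018, "ty": -0.0108, "tz": 0.042, "spin": -0.8}]}}

```text
time: 5.43
position: [0.4532, -0.1442, 0.2228]
tool_rot: [0.119, -3.139, -0.0]
ft_force: [-0.4, -0.1, -4.7]
grip_width: 0.133
```

```bash
python3 -c "
from h import *
go(.4524,-.1437,.215,94.3)"
```

```text
t 5.43 pos [ 0.4532 -0.1442  0.2228] yaw 94.36 tilt [0.0008 0.0002] F [-0.4 -0.1 -4.7] g 0.133 -> [0.0008 0.0006 0.0078] spin 0.06
```

Call:
{"fn": "step_arm", "kwargs": {"increments": [{"claw": 0, "tx": 0, "ty": 0, "tz": 0.003, "spin": 0}, {"claw": 0, "tx": 0, "ty": 0, "tz": 0.006, "spin": 0}, {"claw": 0, "tx": 0, "ty": 0, "tz": 0.008, "spin": 0}, {"claw": 0, "tx": 0, "ty": 0, "tz": 0.008, "spin": 0}, {"claw": 0, "tx": 0, "ty": 0, "tz": 0.008, "spin": 0}]}}

```text
time: 5.85
position: [0.4532, -0.1449, 0.215]
tool_rot: [-0.117, 3.139, 0.0]
ft_force: [-0.4, 0.5, -5.5]
grip_width: 0.134
```

```bash
python3 -c "
from h import *
go(.4524,-.1437,.215,94.3)"
```

```text
t 5.85 pos [ 0.4532 -0.1449  0.215 ] yaw 94.28 tilt [-0.0002  0.0002] F [-0.4  0.5 -5.5] g 0.134 -> [ 0.0007  0.0013 -0.    ] spin -0.02
```

Call:
{"fn": "step_arm", "kwargs": {"increments": [{"claw": 0, "tx": 0, "ty": 0, "tz": 0.001, "spin": 0}, {"claw": 0, "tx": 0, "ty": 0, "tz": 0.001, "spin": 0}, {"claw": 0, "tx": 0, "ty": 0, "tz": 0.001, "spin": 0}]}}

```text
time: 6.1
position: [0.4533, -0.145, 0.215]
tool_rot: [0.117, -3.139, -0.001]
ft_force: [-4.1, 1.8, 5.7]
grip_width: 0.138
```

Call:
{"fn": "step_arm", "kwargs": {"increments": [{"claw": 0, "tx": 0, "ty": 0, "tz": 0.001, "spin": 0}, {"claw": 0, "tx": 0, "ty": 0, "tz": 0.001, "spin": 0}, {"claw": 0, "tx": 0, "ty": 0, "tz": 0.001, "spin": 0}]}}

```text
time: 6.35
position: [0.4533, -0.1452, 0.2149]
tool_rot: [0.117, -3.139, -0.003]
ft_force: [-8.3, 2.8, 15.1]
grip_width: 0.134
```

Contact on the plate, stiffness about 10 N/mm. I'll relieve some of the downward push, then slide toward the fences (−tx is jig +x, +ty is jig +y).

Call:
{"fn": "step_arm", "kwargs": {"increments": [{"claw": 0, "tx": 0, "ty": 0, "tz": -0.001, "spin": 0}, {"claw": 0, "tx": 0, "ty": 0.003, "tz": -0.001, "spin": 0}, {"claw": 0, "tx": 0, "ty": 0.006, "tz": -0.001, "spin": 0}, {"claw": 0, "tx": 0, "ty": 0.009, "tz": -0.001, "spin": 0}, {"claw": 0, "tx": 0, "ty": 0.009, "tz": -0.001, "spin": 0}, {"claw": 0, "tx": 0, "ty": 0.009, "tz": -0.001, "spin": 0}]}}

```text
time: 6.85
position: [0.4535, -0.1364, 0.2149]
tool_rot: [-0.118, 3.136, -0.002]
ft_force: [1.1, -4.2, 5.6]
grip_width: 0.134
```

Call:
{"fn": "step_arm", "kwargs": {"increments": [{"claw": 0, "tx": -0.003, "ty": 0, "tz": 0, "spin": 0}, {"claw": 0, "tx": -0.006, "ty": 0, "tz": 0, "spin": 0}, {"claw": 0, "tx": -0.008, "ty": 0, "tz": 0, "spin": 0}, {"claw": 0, "tx": -0.008, "ty": 0, "tz": 0, "spin": 0}, {"claw": 0, "tx": -0.008, "ty": 0, "tz": 0, "spin": 0}]}}

```text
time: 7.27
position: [0.4577, -0.1364, 0.215]
tool_rot: [0.114, -3.13, -0.004]
ft_force: [-19.1, -1.9, 30.1]
grip_width: 0.135
```

Call:
{"fn": "step_arm", "kwargs": {"increments": [{"claw": 0, "tx": 0, "ty": 0, "tz": -0.001, "spin": 0}, {"claw": 0, "tx": 0, "ty": 0, "tz": -0.002, "spin": 0}, {"claw": 0, "tx": 0, "ty": 0, "tz": -0.002, "spin": 0}]}}

```text
time: 7.52
position: [0.4602, -0.1344, 0.2153]
tool_rot: [0.118, -3.139, -0.002]
ft_force: [0.7, 0.8, -4.9]
grip_width: 0.134
```

```bash
python3 -c "
from h import *
go(.4635,-.1308,.215,94.3);print(get_state()['torque'])
a=imaging.get_image('scene')
cv2.imwrite('pics/c5.png',cv2.resize(a[195:275,320:420],(800,600)[:2],interpolation=2))"
```

```text
t 7.52 pos [ 0.4602 -0.1344  0.2153] yaw 94.31 tilt [0.0003 0.0013] F [ 0.7  0.8 -4.9] g 0.134 -> [-0.0035  0.0033  0.0003] spin 0.01
[ 0.10728564  0.01331255 -0.00208488]
```

View pics/c5.png

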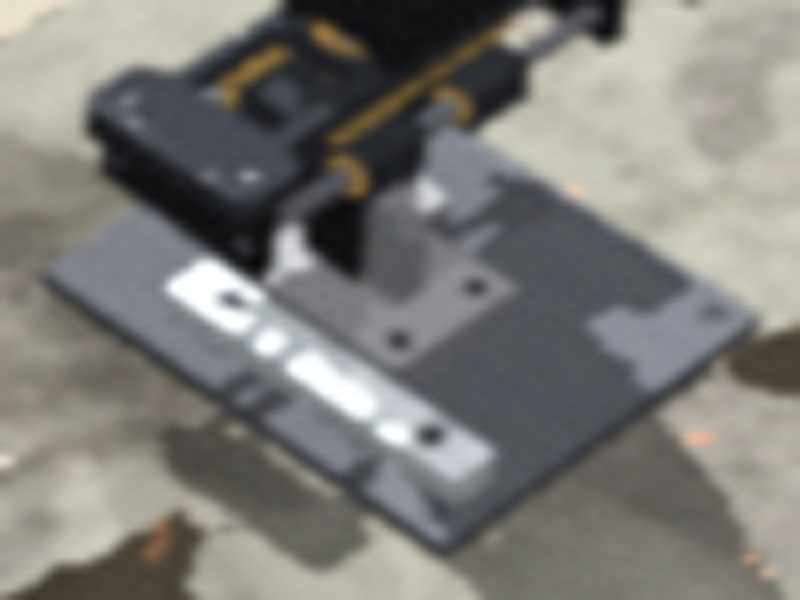

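The bracket is now free, just clear of the plate (full weight on the wrist), and its foot is close behind the long fence. The stall earlier was plate friction. I'll approach the fences nearly unloaded.

Call:
{"fn": "step_arm", "kwargs": {"increments": [{"claw": 0, "tx": -0.002, "ty": 0.002, "tz": 0, "spin": 0}, {"claw": 0, "tx": -0.003, "ty": 0.003, "tz": 0, "spin": 0}, {"claw": 0, "tx": -0.003, "ty": 0.003, "tz": 0, "spin": 0}, {"claw": 0, "tx": -0.003, "ty": 0.003, "tz": 0, "spin": 0}]}}

```text
time: 7.9
position: [0.4633, -0.1318, 0.2156]
tool_rot: [0.118, -3.139, -0.0]
ft_force: [0.2, 0.9, -5.3]
grip_width: 0.134
```

Call:
{"fn": "step_arm", "kwargs": {"increments": [{"claw": 0, "tx": -0.001, "ty": 0.001, "tz": 0, "spin": 0}, {"claw": 0, "tx": -0.001, "ty": 0.001, "tz": 0, "spin": 0}, {"claw": 0, "tx": -0.001, "ty": 0.001, "tz": 0, "spin": 0}]}}

```text
time: 8.15
position: [0.4642, -0.131, 0.2159]
tool_rot: [-0.118, 3.139, 0.0]
ft_force: [0.4, -0.1, -4.0]
grip_width: 0.134
```

```bash
python3 -c "
from h import *
go(.4635,-.1308,.215,94.3);print(get_state()['torque'])"
```

```text
t 8.15 pos [ 0.4642 -0.131   0.2159] yaw 94.29 tilt [-0.      0.0002] F [ 0.4 -0.1 -4. ] g 0.134 -> [0.0006 0.0003 0.0009] spin -0.01
[ 0.07350544  0.03893874 -0.04168696]
```

Call:
{"fn": "step_arm", "kwargs": {"increments": [{"claw": 0, "tx": -0.001, "ty": 0.001, "tz": 0.0004, "spin": 0}, {"claw": 0, "tx": -0.001, "ty": 0.001, "tz": 0.0004, "spin": 0}, {"claw": 0, "tx": -0.001, "ty": 0.001, "tz": 0.0004, "spin": 0}]}}

```text
time: 8.4
position: [0.465, -0.1303, 0.2154]
tool_rot: [0.117, -3.139, 0.001]
ft_force: [-0.2, -1.2, -4.8]
grip_width: 0.135
```

Call:
{"fn": "step_arm", "kwargs": {"increments": [{"claw": 0, "tx": -0.001, "ty": 0.001, "tz": 0, "spin": 0}, {"claw": 0, "tx": -0.001, "ty": 0.001, "tz": 0, "spin": 0}, {"claw": 0, "tx": -0.001, "ty": 0.001, "tz": 0, "spin": 0}]}}

```text
time: 8.65
position: [0.4655, -0.1299, 0.2154]
tool_rot: [0.117, -3.138, 0.002]
ft_force: [-2.0, -5.0, -3.3]
grip_width: 0.132
```

Call:
{"fn": "step_arm", "kwargs": {"increments": [{"claw": 0, "tx": -0.001, "ty": 0.001, "tz": 0, "spin": 0}, {"claw": 0, "tx": -0.001, "ty": 0.001, "tz": 0, "spin": 0}, {"claw": 0, "tx": -0.001, "ty": 0.001, "tz": 0, "spin": 0}]}}

```text
time: 8.9
position: [0.466, -0.1297, 0.2153]
tool_rot: [0.116, -3.137, 0.004]
ft_force: [-2.5, -6.8, -3.6]
grip_width: 0.132
```

The long fence is touched (Fy about −7 N). Continuing toward the short fence.

Call:
{"fn": "step_arm", "kwargs": {"increments": [{"claw": 0, "tx": -0.001, "ty": 0, "tz": 0, "spin": 0}, {"claw": 0, "tx": -0.001, "ty": 0, "tz": 0, "spin": 0}, {"claw": 0, "tx": -0.001, "ty": 0, "tz": 0, "spin": 0}]}}

```text
time: 9.15
position: [0.4669, -0.1296, 0.2151]
tool_rot: [0.116, -3.137, 0.004]
ft_force: [-3.1, -6.3, -3.2]
grip_width: 0.137
```

Call:
{"fn": "step_arm", "kwargs": {"increments": [{"claw": 0, "tx": -0.001, "ty": 0, "tz": 0, "spin": 0}, {"claw": 0, "tx": -0.001, "ty": 0, "tz": 0, "spin": 0}, {"claw": 0, "tx": -0.001, "ty": 0, "tz": 0, "spin": 0}]}}

```text
time: 9.4
position: [0.4673, -0.1297, 0.2151]
tool_rot: [0.116, -3.135, 0.003]
ft_force: [-7.5, -7.1, -1.5]
grip_width: 0.133
```

```bash
python3 -c "
from h import *
go(.4635,-.1308,.215,94.3);print(get_state()['torque'])"
```

```text
t 9.4 pos [ 0.4673 -0.1297  0.2151] yaw 94.22 tilt [ 0.0046 -0.0018] F [-7.5 -7.1 -1.5] g 0.133 -> [ 0.0038 -0.0008  0.0001] spin -0.08
[-1.53405686  1.29952652  0.23426607]
```

Call:
{"fn": "step_arm", "kwargs": {"increments": [{"claw": 0, "tx": -0.001, "ty": 0.0003, "tz": 0.0005, "spin": 0}, {"claw": 0, "tx": -0.001, "ty": 0.0003, "tz": 0.0005, "spin": 0}, {"claw": 0, "tx": -0.001, "ty": 0.0003, "tz": 0.0005, "spin": 0}]}}

```text
time: 9.65
position: [0.4676, -0.1298, 0.2151]
tool_rot: [0.115, -3.133, 0.002]
ft_force: [-11.9, -7.7, 6.5]
grip_width: 0.134
```

Call:
{"fn": "step_arm", "kwargs": {"increments": [{"claw": 0, "tx": -0.001, "ty": 0.0005, "tz": 0, "spin": 0}, {"claw": 0, "tx": -0.001, "ty": 0.0005, "tz": 0, "spin": 0}, {"claw": 0, "tx": -0.001, "ty": 0.0005, "tz": 0, "spin": 0}, {"claw": 0, "tx": -0.001, "ty": 0.0005, "tz": 0, "spin": 0}]}}

```text
time: 9.98
position: [0.468, -0.1297, 0.2152]
tool_rot: [0.114, -3.131, 0.003]
ft_force: [-14.0, -6.8, 9.7]
grip_width: 0.138
```

```bash
python3 -c "
from h import *
go(.4635,-.1308,.215,94.3);print(get_state()['torque'])
a=imaging.get_image('scene');cv2.imwrite('pics/c6.png',cv2.resize(a[195:275,320:420],(800,600),interpolation=2))"
```

```text
t 9.98 pos [ 0.468  -0.1297  0.2152] yaw 94.17 tilt [ 0.0082 -0.0014] F [-14.   -6.8   9.7] g 0.138 -> [ 0.0046 -0.0007  0.0002] spin -0.13
[-1.75949434  2.6867018   0.29610524]
```

View pics/c6.png

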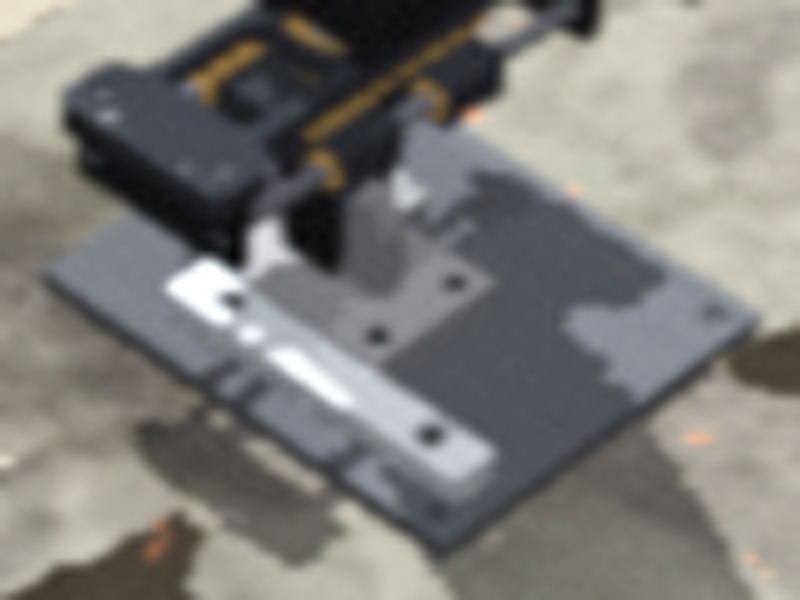

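The foot appears against the long fence, with its near corner at (380,358). The Fx of −14 N could still be partly plate friction. Unloading vertically should show whether the short fence really carries it.

Call:
{"fn": "step_arm", "kwargs": {"increments": [{"claw": 0, "tx": 0, "ty": -0.0005, "tz": -0.0015, "spin": 0}, {"claw": 0, "tx": 0, "ty": -0.0005, "tz": -0.0015, "spin": 0}, {"claw": 0, "tx": 0, "ty": -0.0005, "tz": -0.0015, "spin": 0}]}}

```text
time: 10.28
position: [0.468, -0.1296, 0.2154]
tool_rot: [0.115, -3.131, 0.003]
ft_force: [-8.7, -8.1, -1.4]
grip_width: 0.13
```

```bash
python3 -c "
from h import *
go(.4635,-.1308,.215,94.3);s=get_state();print(s['torque']);r=R.from_rotvec(s['tool_rot']).as_matrix();print('hold pt',s['position']+r@[0,0,.1635])
print('foot -x end now',w([(381.9,233),(367.5,242.7)],.026,'scene'),'fence end',w([(382.1,255)],.024,'scene'))"
```

```text
t 10.28 pos [ 0.468  -0.1296  0.2154] yaw 94.21 tilt [ 0.0081 -0.0018] F [-8.7 -8.1 -1.4] g 0.13 -> [ 0.0046 -0.0008  0.0004] spin -0.09
[-1.85043599  2.01038145  0.29818017]
hold pt [ 0.46670258 -0.13001773  0.05187029]
foot -x end now [[ 0.41852527 -0.16059843  0.026     ]
 [ 0.41688539 -0.10651138  0.026     ]] fence end [[ 0.3606655  -0.10728798  0.024     ]]
```

Still about −9 N in x with almost no plate load, and the hold point hasn't moved (0.4667). The foot end is 56 mm from the fence end, against 55 mm expected when seated. Both fences are carrying load. Firming up the push on both, with light down-pressure and a firmer grip.

Call:
{"fn": "step_arm", "kwargs": {"increments": [{"claw": 0, "tx": -0.0005, "ty": 0.0005, "tz": 0, "spin": 0}, {"claw": 0, "tx": -0.001, "ty": 0.001, "tz": 0.0003, "spin": 0}, {"claw": 0, "tx": -0.0015, "ty": 0.0015, "tz": 0.0003, "spin": 0}, {"claw": 0, "tx": -0.0015, "ty": 0.0015, "tz": 0.0003, "spin": 0}, {"claw": 0, "tx": -0.0015, "ty": 0.0015, "tz": 0.0003, "spin": 0}], "force": 55}}

```text
time: 10.7
position: [0.4685, -0.1294, 0.2154]
tool_rot: [0.113, -3.129, 0.005]
ft_force: [-14.7, -10.6, 4.3]
grip_width: 0.134
```

Call:
{"fn": "step_arm", "kwargs": {"increments": [{"claw": 0, "tx": 0, "ty": 0, "tz": 0, "spin": 0}, {"claw": 0, "tx": 0, "ty": 0, "tz": 0, "spin": 0}, {"claw": 0, "tx": 0, "ty": 0, "tz": 0, "spin": 0}, {"claw": 0, "tx": 0, "ty": 0, "tz": 0, "spin": 0}]}}

```text
time: 11.03
position: [0.4685, -0.1294, 0.2154]
tool_rot: [0.113, -3.129, 0.005]
ft_force: [-14.0, -11.2, 4.6]
grip_width: 0.129
```

```bash
python3 -c "
from h import *
go(.4635,-.1308,.215,94.3);s=get_state();print(s['torque']);r=R.from_rotvec(s['tool_rot']).as_matrix();print('hold pt',s['position']+r@[0,0,.1635])
a=imaging.get_image('scene');cv2.imwrite('pics/c7.png',cv2.resize(a[195:275,320:420],(800,600),interpolation=2))"
```

```text
t 11.03 pos [ 0.4685 -0.1294  0.2154] yaw 94.15 tilt [ 0.0107 -0.0028] F [-14.  -11.2   4.6] g 0.129 -> [ 0.0051 -0.0011  0.0004] spin -0.15
[-2.42589503  2.79287436  0.32970072]
hold pt [ 0.46679039 -0.12996397  0.05190004]
```

View pics/c7.png

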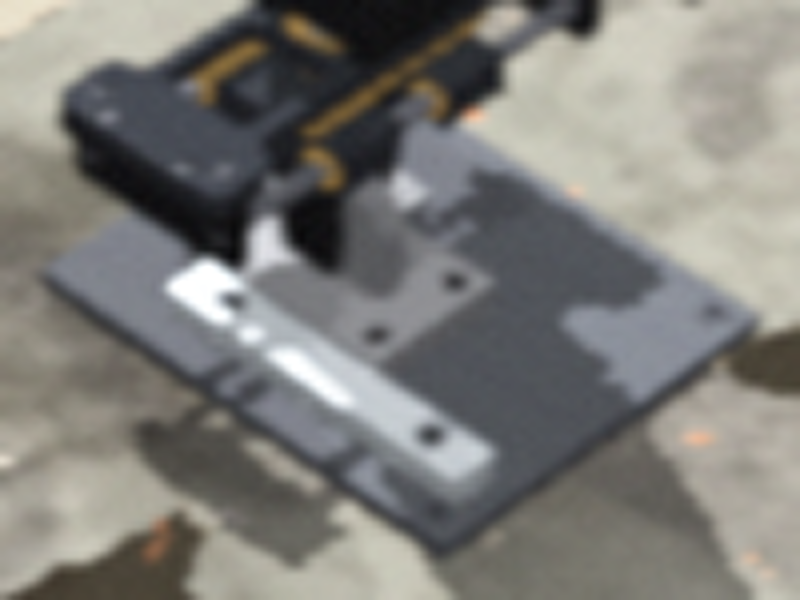

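The bracket is stable. While it slid along the long fence, Fx was only about 3 N at Fy about 6.5 N, so friction now accounts for at most about 7 of the 14 N. The rest is on the short fence. The image is unchanged, with the foot flush and flat. Handing in.

```bash
python3 -c "
from bench import workorder
print(workorder.close_job())"
```

```text
the job is handed in; nothing more can be done
None
```

I set the silver bracket foot-down on the jig plate, plain side to the long fence and tab pointing away. It was pressed into the corner and still held there when I handed in at about 11 s; no verdict came back.

**Forces:** the last readings were about 14 N toward the short fence, 11 N toward the long fence and about 10 N down on the plate. They held steady over the last 0.3 s. No fence contact was measured on its own. From the friction I saw while it slid, I estimate at least 7 N of the 14 N is on the short fence.

**Position:** the gripper yaw was 4.2° against about 4.3° measured for the jig, and the tool tilt was 0.011 rad. In the camera the foot's end was 56 mm from the long fence's end, against about 55 mm expected when seated.

**What disagreed:** the bracket stopped about 3 mm further in x and 1 mm further in y than my first camera estimate. I put that down to calibration and pixel error. The hold point stayed put as I pushed harder, which fits a real stop.

**Mishaps:** my first slide stuck on plate friction, with up to 30 N vertical force, so I lifted slightly and redid it nearly unloaded. One move was also refused for a missing key; nothing moved.

**Bystanders:** the paths stayed clear of the nut, reel, regulator and tape roll, but I took no final picture of all four.

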